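# Snap the lid of a screw tub shut all round

## Robot

A 6-joint arm with a two-finger parallel gripper is mounted at the origin on a cart in front of the work surface, level with it; the furniture and walls round the work are solid. World frame = base frame: x ahead of the robot, y to its left, z up, the work surface at z = 0. Lengths are in m, angles in degrees, forces in N, time in s.
With the tool pointing down it reaches from about 0.375 to 0.9 m from the base axis. Payload 3.1 kg.
Tool frame: the origin (TCP) lies midway between the tips of the shut fingers; the grasp point (between the pads) lies 19 mm behind it; z points along the fingers, y is the line along which they close (so a half turn about z gives the same grasp; the last joint's range is limited). The gripper opens to 87 mm and grips with 3 to 60 N. Pads are 19 mm wide; open, the fingers measure 117 mm over their backs; the gripper's body (75 mm by 190 mm) begins 51 mm behind the grasp point.
Start: joints at [66.148, 30.224, 82.088, -0, 67.689, -10.227], TCP at [0.147, 0.607, 0.223] pointing down, gripper open.
Joint ranges: [-176.69, 176.69], [-43.24, 126.21], [12.49, 139.97], [-82, 262], [0, 151.66], [-163.58, 163.58]. Speed limits (degrees/s): [159.86, 159.86, 180, 180, 180, 180].

## Interface

Orientations are given as a 3x3 rotation matrix whose columns are the frame's x, y, z axes.
In Python, from rig import bot, capture gives the robot as it stands.
- The arm moves only by the tool nudge_tcp, called after "Emit:" in YAML: its name, and indented under it one key for each argument. Schema: {"type":"object","properties":{"increments":{"type":"array","items":{"type":"number"},"minItems":7,"maxItems":140},"only":{"type":"string"},"quiet":{"type":"boolean"},"lines":{"type":"string"}},"required":["increments"],"additionalProperties":false}. increments is one flat list of numbers that holds 1 to 20 rows one after another, with no inner brackets; each row has 7 numbers: dx, dy, dz in shares of 80 cm (1.0 is 80 cm), then a rotation vector rx, ry, rz in parts of the range, where 1.0 means 4 rad, then the opening from 0.0 (shut) to 1.0 (fully open); each row is the pose to reach, as a shift and turn from the pose commanded when the call began, along the tool's axes at that moment; what a row does not reach only later rows make up. A row lasts 1/10 s, in which the tool goes at most 0.05 m and 8.59 degrees, less where a joint would pass 70% of its speed; a pose out of reach is approached as far as the arm can. The fingers move at their own pace and stop on an object; the grip force is fixed at half the most. Time passes only in rows, so rows that do not move let the fingers close. The tool returns the time, the measured TCP pose, the force, the opening and the grip force at its end. only (a regular expression) keeps the lines of the reply that match it, lines (a string "A,B") keeps lines A to B, and quiet returns only ok. Shift and turn numbers lie between -1 and 1, and a call with a number outside is refused. Input that does not fit is refused with a message, and nothing moves.
- bot.read_state(): the state, without advancing time (a new reading comes with each control period).
- capture(name): name is "side" or "top"; returns a dict with "color" (420x560x3 uint8, red, green, blue), "K" (3x3 intrinsics, pixels), "D" ([k1, k2, p1, p2, k3] as OpenCV has them; the pictures are not rectified), "view" (4x4, takes a point from world to camera coordinates). Camera axes: x right, y up, looking along -z (the intrinsics and any distortion apply to the point x, -y, -z); pixel columns grow to the right and rows downward; lengths in m; the calibration is good to about 2 mm. A picture is of the moment at which its call begins. There is no depth.
- bot.hand_in(): hands the job in; it is judged then, once.
The state is a dict: "time_s": time; "joint_positions": joint angles; "qvel": joint speeds; "tau": joint torques, N m; "position": TCP position; "tcp_rot": TCP orientation; "force": force on the tool from outside, world axes, zero at the start; "moment": the same for the moment, N m; "opening": opening from 0.0 (shut) to 1.0 (fully open); "grasp_force": force on a finger pad.
Only numpy, scipy, OpenCV 4.12 (cv2) and the standard library are available. Lean on these libraries where they do the work, as an engineer would, in place of code of your own. Each camera call takes 0.05 s, during which the arm holds its last target. There are 200 camera calls.

## Task

The lid is on the screw tub, but the four sides of its rim still stand up. Go round with the fingertips and press each side down until it clicks shut and lies flush, so that the lid is snapped on all round. Leave the tub standing where it is: do not pick it up, tip it or shove it about, and do not disturb the tape measure, the wood off-cut and the pencil beside it.

Things in the scene. Friction and masses are not known exactly. Their poses are not given: they have to be found in the camera images.
- screw_tub: loose 2.2 kg tub of screws: white tub, grey snap lid, 162 mm (x) by 212 mm (y), 91 mm high. Origin: centre of underside, z up; its -x long side is the front, facing the robot within 35 degrees. Fixed on the lid: sunk middle panel, 101 x 151 mm, top 83.5 mm above the bench (paper label and sample screw on it, to 89 mm), in a fixed upstand 91 mm high; four fixed corners 91 mm high
- front (a joint): fold angle of the lid's front (-x) rim section: 0 fully up, 0.40 rad shut and flush, on a firm stop; left alone it stands up at about 0.05 to 0.1, clipped it reads above 0.38. A stiff strip between the corners, 156 mm long, 3 mm thick, hinged along its inner edge (fold) 55.5 mm from the tub's centre, reaching 26 mm out from the fold, with a 15 mm skirt on its outer edge
- back (a joint): the same for the back (+x) rim section; its fold is 55.5 mm from the tub's centre. Each section is springy until it snaps: pressed near its outer edge it resists with up to about 7 N (more nearer the fold); about three quarters of the way down the skirt's nose passes the catch bead on the tub and the section pulls itself shut and stays; let go before that, it springs up again
- left (a joint): the same for the left (+y) section, 106 mm long, its fold 80.5 mm from the tub's centre; same spring and snap
- right (a joint): the same for the right (-y) section, 106 mm long, its fold 80.5 mm from the tub's centre; same spring and snap
- front_pad (a point): middle of the three thumb ridges on top of the front section, 16.5 mm out from its fold: 91 mm above the bench when shut (level with the fixed corners), 96 to 97 mm when up (the outer edge then stands about 8 to 10 mm above the corners). Use its position; its axes turn with the section
- back_pad (a point): the same point on the back section
- left_pad (a point): the same point on the left section
- right_pad (a point): the same point on the right section
- tape_measure: yellow tape measure, 76 x 94 x 34 mm, lying loose left of the tub; origin: centre of its underside
- offcut: square wood off-cut, 45 x 140 x 45 mm, lying loose right of the tub; origin: centre of its underside
- pencil: flat red carpenter's pencil, 190 x 14 x 8 mm, lying loose in front of the tub; origin: centre of its underside

How it is judged (in metres and radians):
At the end, for the whole second after the job is handed in: all four sections of the lid's rim are clipped shut (fold angle above 0.37 rad of 0.40), the tub stands upright and at rest on the bench within 40 mm of where it was, and the tape measure, off-cut and pencil lie within 30 mm of where they were (value of joint each of front, back, left, right above 0.37 rad and height (world z) of screw_tub below 0.006 m and angle between screw_tub's own z axis and vertical below 0.05 rad and distance of screw_tub from where it was at the start of the episode below 0.04 m and linear speed of screw_tub below 0.02 m/s and distance of each of tape_measure, offcut, pencil from where it was at the start of the episode below 0.03 m); the robot touches nothing.
It fails at once if the tub is lifted or tipped (height (world z) of screw_tub above 0.012 m or angle between screw_tub's own z axis and vertical above 0.12 rad).
It fails at once if the tub is shoved more than 40 mm (distance of screw_tub from where it was at the start of the episode above 0.04 m).
It fails at once if the tape measure, the off-cut or the pencil is moved more than 30 mm or picked up (distance of any of tape_measure, offcut, pencil from where it was at the start of the episode above 0.03 m).
It also fails if it takes over 51 s, if anything falls off the work surface, if the arm or the gripper's body presses on something with over 40 N, if the wrist force passes 120 N, or if a joint passes its speed limit or range.

## Working session

There is one attempt and no reset: what is moved stays moved. The work goes in short steps, Python scripts to look and compute and a tool call to move; the robot and the scene stay as the last step left them, time stands still between calls to the robot, and variables do not carry over. Pictures are saved under pics/ and viewed, at most 10 in all, crops included, and the job is handed in when it is done.

```bash
mkdir -p pics
```

Run:
```python
from rig import bot,capture
import cv2,numpy as np
for n in("top","side"):
    c=capture(n);cv2.imwrite(f"pics/{n}0.png",c["color"][:,:,::-1]);np.savez(f"{n}0.npz",**{k:c[k] for k in("K","D","view")})
    print(n,np.round(c["K"],1).tolist(),c["D"],np.round(c["view"],3).tolist())
s=bot.read_state();print(s["time_s"],np.round(s["position"],4),np.round(s["tcp_rot"],3).tolist(),s["force"],s["opening"])
```

```text
top [[451.9, 0.0, 274.3], [0.0, 451.9, 201.3], [0.0, 0.0, 1.0]] [-0.00197107  0.          0.          0.          0.        ] [[-0.027, -1.0, -0.007, 0.059], [0.996, -0.027, 0.079, -0.552], [-0.079, -0.005, 0.997, -1.05], [0.0, 0.0, 0.0, 1.0]]
side [[538.1, 0.0, 282.6], [0.0, 538.1, 211.1], [0.0, 0.0, 1.0]] [-0.00277561  0.          0.          0.          0.        ] [[-0.998, -0.064, -0.02, 0.547], [0.018, -0.556, 0.831, -0.051], [-0.064, 0.829, 0.556, -1.065], [0.0, 0.0, 0.0, 1.0]]
0.1 [0.147  0.6068 0.2217] [[-0.972, 0.236, -0.001], [0.236, 0.972, -0.002], [0.0, -0.002, -1.0]] [ 0.59669118 -0.02789077 -0.72768405] 0.9982609371773654
```

View pics/top0.png

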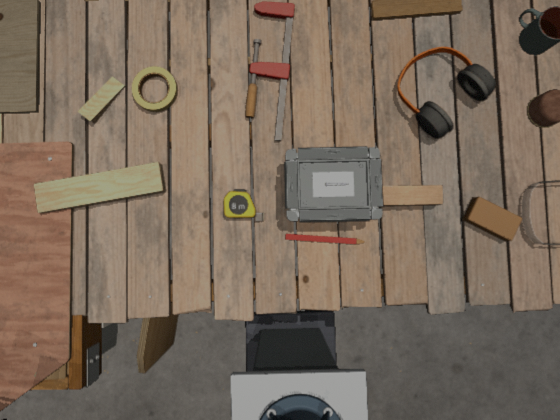

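View pics/side0.png

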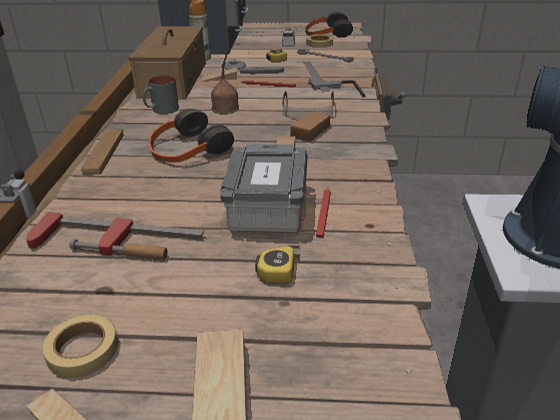

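The top view shows the tub at about (333,185), with the tape at (240,205), the pencil at (325,239) and the off-cut at (412,195). I'll enlarge a crop for the corners.

Create h.py:
```python
import numpy as np,cv2
def load(n):
    c=np.load(f"{n}0.npz");return c["K"],c["D"],c["view"]
def proj(n,P):
    K,D,V=load(n);P=np.atleast_2d(P).astype(float);p=P@V[:3,:3].T+V[:3,3];p=p*[1,-1,-1]
    return cv2.projectPoints(p,np.zeros(3),np.zeros(3),K,D)[0][:,0]
def ray(n,uv,z):
    K,D,V=load(n);q=cv2.undistortPoints(np.array(uv,float).reshape(-1,1,2),K,D)[:,0]
    d=np.c_[q[:,0],-q[:,1],-np.ones(len(q))]@V[:3,:3];c=-V[:3,:3].T@V[:3,3]
    return c+d*((z-c[2])/d[:,2])[:,None]
```

Run:
```python
import cv2
from h import *
i=cv2.imread("pics/top0.png");cv2.imwrite("pics/crop1.png",cv2.resize(i[135:255,215:375+0+0],None,fx=5,fy=5,interpolation=cv2.INTER_CUBIC))
i=cv2.imread("pics/top0.png");cv2.imwrite("pics/crop1.png",cv2.resize(i[140:250,275:395],None,fx=5,fy=5,interpolation=cv2.INTER_CUBIC))
print(proj("top",[[0,0,0],[.147,.607,.2]]))
```

```text
[[299.46385701 438.83751403]
 [-14.35545407 413.38667052]]
```

View pics/crop1.png

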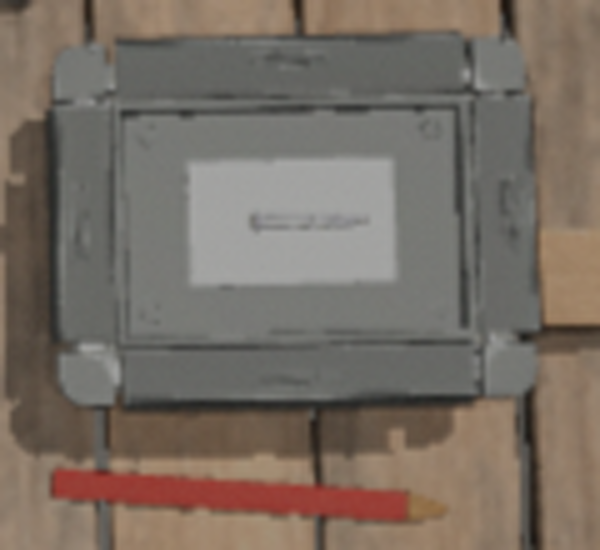

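The crop shows the tub's outer corners at crop pixels (53,43), (523,38), (60,405) and (537,398). The ridges are at about (293,60), (82,225), (513,212) and (288,380).

Create fit.py:
```python
from h import *
from scipy.optimize import least_squares
# object points: tub frame +x up img, +y left
O=np.array([[.081,.106,.091],[.081,-.106,.091],[-.081,.106,.091],[-.081,-.106,.091],
 [.072,0,.097],[0,.097,.097],[0,-.097,.097],[-.072,0,.097]])
uv=np.array([[53,43],[523,38],[60,405],[537,398],[293,60],[82,225],[513,212],[288,380]])/5+[275,140]
def T(p,O):
    c,s=np.cos(p[2]),np.sin(p[2]);return O@np.array([[c,s,0],[-s,c,0],[0,0,1]])+[p[0],p[1],0]
r=least_squares(lambda p:(proj("top",T(p,O))-uv).ravel(),[.5,0,0]);p=r.x
if __name__=="__main__":
    print(p,np.degrees(p[2]));print(np.round(r.fun.reshape(-1,2),1).tolist())
    for n,q in zip(["corn+ +","+-","-+","--","back","left","right","front"],T(p,O)):print(n,q.round(4))
    print("side",proj("side",T(p,O)).round(0).tolist())
    print("pencil,off,tape",ray("top",[[332-285+285-0,238],[286,237],[363,241]],.008).round(3).tolist(),ray("top",[[383,186],[442,187],[383,205],[442,205]],.045).round(3).tolist(),ray("top",[[224,192],[262,220]],.034).round(3).tolist())
    im=cv2.imread("pics/side0.png")
    im=cv2.resize(im[140:240,205:335],None,fx=5,fy=5,interpolation=cv2.INTER_CUBIC)
    for u,v in proj("side",T(p,O)):cv2.circle(im,(int((u-205)*5),int((v-140)*5)),3,(0,0,255),1)
    cv2.imwrite("pics/sidecrop.png",im)
```

```bash
python3 fit.py
```

```text
[ 0.58325446 -0.08965251 -0.01392778] -0.7980032260633177
[[-0.3, 0.1], [0.5, -0.2], [-0.6, 0.1], [-0.0, 0.2], [-0.5, -0.5], [-1.4, -0.7], [0.2, 0.7], [2.0, 0.2]]
corn+ + [0.6657 0.0152 0.091 ]
+- [ 0.6628 -0.1968  0.091 ]
-+ [0.5037 0.0175 0.091 ]
-- [ 0.5008 -0.1945  0.091 ]
back [ 0.6552 -0.0907  0.097 ]
left [0.5846 0.0073 0.097 ]
right [ 0.5819 -0.1866  0.097 ]
front [ 0.5113 -0.0886  0.097 ]
side [[221.0, 196.0], [237.0, 147.0], [304.0, 198.0], [308.0, 148.0], [233.0, 167.0], [263.0, 192.0], [272.0, 147.0], [302.0, 168.0]]
pencil,off,tape [[0.463, -0.092, 0.008], [0.469, 0.018, 0.008], [0.454, -0.165, 0.008]] [[0.581, -0.21, 0.045], [0.575, -0.347, 0.045], [0.536, -0.208, 0.045], [0.533, -0.345, 0.045]] [[0.578, 0.161, 0.034], [0.51, 0.073, 0.034]]
```

View pics/sidecrop.png

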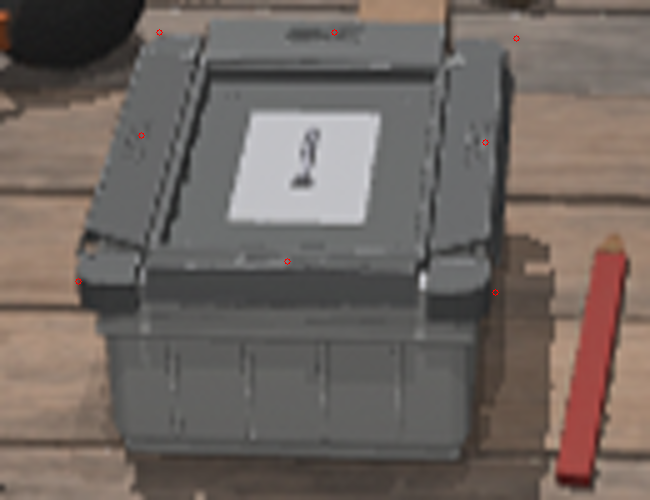

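The fit holds to about 3 mm in both views: tub centre (0.583, -0.090), yaw -0.8°, with the neighbours low and clear of the press points. Next I work out the move to above the left section, with tool y aligned to tub y and fingers shut.

Create go.py:
```python
from fit import *
from rig import bot
def delta(P):
    s=bot.read_state();R=np.array(s["tcp_rot"]);d=R.T@(P-s["position"])
    return d.round(4), s
if __name__=="__main__":
    for n,o in dict(left=[0,.0995,.115],right=[0,-.0995,.115],front=[-.0745,0,.115],back=[.0745,0,.115]).items():
        P=T(p,np.array([o]))[0];d,s=delta(P);print(n,P.round(4),d)
    R=np.array(s["tcp_rot"]);Rt=np.c_[[-np.cos(p[2]),-np.sin(p[2]),0],[-np.sin(p[2]),np.cos(p[2]),0],[0,0,-1.]]
    print("rotvec tool",np.degrees(cv2.Rodrigues(R.T@Rt)[0]).ravel().round(2),s["time_s"],np.round(s["position"],4),np.round(s["force"],2))
```

```bash
python3 go.py
```

```text
left [0.5846 0.0098 0.115 ] [-0.566  -0.4768  0.1074]
right [ 0.5819 -0.1891  0.115 ] [-0.6102 -0.6709  0.1077]
front [ 0.5088 -0.0886  0.115 ] [-0.5155 -0.5904  0.1076]
back [ 0.6577 -0.0907  0.115 ] [-0.6608 -0.5573  0.1075]
rotvec tool [ -0.11  -0.03 -12.83] 0.1 [0.147  0.6068 0.2217] [ 0.6  -0.03 -0.73]
```

Units first: shifts go in shares of 80 cm and turns go in shares of 4 rad. So -0.566 m / 0.8 = -0.7075, -0.477 m / 0.8 = -0.5963, -12.83 degrees / 229.1831 = -0.056.

Emit:
nudge_tcp:
  increments: [-0.7075, -0.5963, 0.075, 0, 0, -0.056, 0, -0.7075, -0.5963, 0.075, 0, 0, -0.056, 0, -0.7075, -0.5963, 0.075, 0, 0, -0.056, 0, -0.7075, -0.5963, 0.075, 0, 0, -0.056, 0, -0.7075, -0.5963, 0.075, 0, 0, -0.056, 0, -0.7075, -0.5963, 0.075, 0, 0, -0.056, 0, -0.7075, -0.5963, 0.075, 0, 0, -0.056, 0, -0.7075, -0.5963, 0.075, 0, 0, -0.056, 0, -0.7075, -0.5963, 0.075, 0, 0, -0.056, 0, -0.7075, -0.5963, 0.075, 0, 0, -0.056, 0, -0.7075, -0.5963, 0.075, 0, 0, -0.056, 0, -0.7075, -0.5963, 0.075, 0, 0, -0.056, 0, -0.7075, -0.5963, 0.075, 0, 0, -0.056, 0, -0.7075, -0.5963, 0.075, 0, 0, -0.056, 0, -0.7075, -0.5963, 0.075, 0, 0, -0.056, 0, -0.7075, -0.5963, 0.075, 0, 0, -0.056, 0, -0.7075, -0.5963, 0.075, 0, 0, -0.056, 0, -0.7075, -0.5963, 0.075, 0, 0, -0.056, 0, -0.7075, -0.5963, 0.075, 0, 0, -0.056, 0]

```text
time_s: 2.0
position: [0.5837, 0.012, 0.1625]
tcp_rot: [[-1.0, 0.012, -0.001], [0.012, 1.0, 0.0], [0.001, 0.0, -1.0]]
force: [0.2, 0.1, 0.5]
opening: 0.006
grasp_force: 0.0
```

```bash
python3 go.py
```

```text
left [0.5846 0.0098 0.115 ] [-0.0011 -0.0022  0.0475]
right [ 0.5819 -0.1891  0.115 ] [-0.0007 -0.2012  0.0474]
front [ 0.5088 -0.0886  0.115 ] [ 0.0736 -0.1015  0.0475]
back [ 0.6577 -0.0907  0.115 ] [-0.0754 -0.1018  0.0473]
rotvec tool [ 0.02 -0.08  0.11] 2.0 [0.5837 0.012  0.1625] [0.23 0.06 0.54]
```

Converted, 0.071 m / 0.8 = 0.0888, 0.07 m / 0.8 = 0.0875.

Emit:
nudge_tcp:
  increments: [-0.0013, -0.0025, 0.05, 0, 0, 0, 0, -0.0013, -0.0025, 0.0688, 0, 0, 0, 0, -0.0013, -0.0025, 0.0725, 0, 0, 0, 0, -0.0013, -0.0025, 0.0763, 0, 0, 0, 0, -0.0013, -0.0025, 0.0788, 0, 0, 0, 0, -0.0013, -0.0025, 0.0813, 0, 0, 0, 0, -0.0013, -0.0025, 0.0838, 0, 0, 0, 0, -0.0013, -0.0025, 0.0863, 0, 0, 0, 0, -0.0013, -0.0025, 0.0875, 0, 0, 0, 0, -0.0013, -0.0025, 0.0888, 0, 0, 0, 0, -0.0013, -0.0025, 0.0888, 0, 0, 0, 0]

```text
time_s: 3.1
position: [0.5857, 0.0083, 0.0914]
tcp_rot: [[-1.0, 0.014, -0.0], [0.014, 1.0, -0.0], [0.0, -0.0, -1.0]]
force: [0.1, 0.6, 0.1]
opening: 0.008
grasp_force: 0.1
```

Converted, 0.0015 m / 0.8 = 0.0019, 0.001 m / 0.8 = 0.0013.

Emit:
nudge_tcp:
  increments: [0, 0, 0.0013, 0, 0, 0, 0, 0, 0, 0.0019, 0, 0, 0, 0, 0, 0, 0.0019, 0, 0, 0, 0]

```text
time_s: 3.4
position: [0.5858, 0.0083, 0.0913]
tcp_rot: [[-1.0, 0.014, 0.0], [0.014, 1.0, -0.0], [-0.0, -0.0, -1.0]]
force: [-2.9, 0.6, 8.7]
opening: 0.002
grasp_force: 4.3
```

Emit:
nudge_tcp:
  increments: [0, 0, -0.025, 0, 0, 0, 0, 0, 0, -0.075, 0, 0, 0, 0, 0, -0.05, -0.075, 0, 0, 0, 0, 0, -0.1125, -0.075, 0, 0, 0, 0, 0, -0.175, -0.075, 0, 0, 0, 0, 0, -0.2463, -0.075, 0, 0, 0, 0, 0, -0.2463, -0.075, 0, 0, 0, 0, 0, -0.2463, -0.0375, 0, 0, 0, 0, 0, -0.2463, -0.0375, 0, 0, 0, 0]

```text
time_s: 4.3
position: [0.5802, -0.1875, 0.1168]
tcp_rot: [[-1.0, 0.015, -0.007], [0.015, 1.0, 0.004], [0.007, 0.004, -1.0]]
force: [-1.3, 0.9, 0.1]
opening: 0.005
grasp_force: 0.0
```

Run:
```python
from rig import capture
import cv2
i=capture("side")["color"][:,:,::-1];cv2.imwrite("pics/side1.png",i);cv2.imwrite("pics/side1c.png",cv2.resize(i[110:240,205:335],None,fx=4.5,fy=4.5,interpolation=cv2.INTER_CUBIC))
```

```bash
python3 go.py
```

```text
left [0.5846 0.0098 0.115 ] [-0.0007  0.1972  0.0038]
right [ 0.5819 -0.1891  0.115 ] [-0.0007 -0.0018  0.0032]
front [ 0.5088 -0.0886  0.115 ] [0.0738 0.0976 0.0039]
back [ 0.6577 -0.0907  0.115 ] [-0.0752  0.0977  0.0031]
rotvec tool [ 0.17 -0.3  -0.01] 4.35 [ 0.5812 -0.1873  0.1182] [-0.17 -0.36  0.23]
```

View pics/side1c.png

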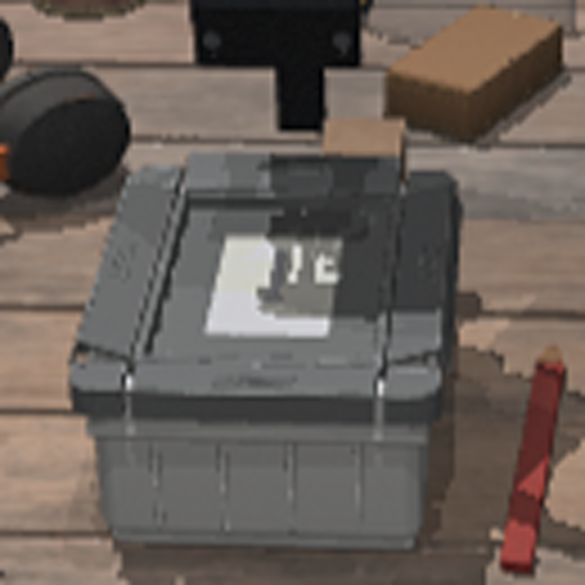

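The left section lies flush: its ridges at about (255,380) now show, and the stop was felt at z=0.0913. Next, the right one.

Converted, 0.03 m / 0.8 = 0.0375, 0.028 m / 0.8 = 0.035.

Emit:
nudge_tcp:
  increments: [0, 0, 0.015, 0, 0, 0, 0, 0, -0.0013, 0.0188, 0, 0, 0, 0, 0, -0.0013, 0.0225, 0, 0, 0, 0, 0, -0.0013, 0.025, 0, 0, 0, 0, 0, -0.0013, 0.0275, 0, 0, 0, 0, 0, -0.0013, 0.03, 0, 0, 0, 0, 0, -0.0013, 0.0325, 0, 0, 0, 0, 0, -0.0013, 0.035, 0, 0, 0, 0, 0, -0.0013, 0.0375, 0, 0, 0, 0, 0, -0.0013, 0.0375, 0, 0, 0, 0]

```text
time_s: 5.35
position: [0.5834, -0.1896, 0.0913]
tcp_rot: [[-1.0, 0.014, 0.001], [0.014, 1.0, -0.0], [-0.001, -0.0, -1.0]]
force: [-2.8, 0.4, 8.4]
opening: 0.005
grasp_force: 4.1
```

Emit:
nudge_tcp:
  increments: [0, 0, -0.025, 0, 0, 0, 0, 0, 0, -0.075, 0, 0, 0, 0, 0.0375, 0.05, -0.075, 0, 0, 0, 0, 0.075, 0.1, -0.075, 0, 0, 0, 0, 0.0925, 0.1244, -0.075, 0, 0, 0, 0, 0.0925, 0.1244, -0.0625, 0, 0, 0, 0, 0.0925, 0.1244, -0.0375, 0, 0, 0, 0, 0.0925, 0.1244, -0.0375, 0, 0, 0, 0, 0.0925, 0.1244, -0.0375, 0, 0, 0, 0]

```text
time_s: 6.25
position: [0.511, -0.0896, 0.1195]
tcp_rot: [[-1.0, 0.014, -0.0], [0.014, 1.0, 0.0], [0.0, 0.0, -1.0]]
force: [-0.1, -0.1, 0.7]
opening: 0.003
grasp_force: 0.0
```

```bash
python3 go.py
```

```text
left [0.5846 0.0098 0.115 ] [-0.0722  0.1005  0.0045]
right [ 0.5819 -0.1891  0.115 ] [-0.0723 -0.0985  0.0045]
front [ 0.5088 -0.0886  0.115 ] [0.0023 0.0009 0.0045]
back [ 0.6577 -0.0907  0.115 ] [-0.1467  0.001   0.0045]
rotvec tool [ 0.01 -0.03 -0.03] 6.25 [ 0.511  -0.0896  0.1195] [-0.11 -0.12  0.74]
```

Converted, 0.03 m / 0.8 = 0.0375, 0.002 m / 0.8 = 0.0025.

Emit:
nudge_tcp:
  increments: [0.0025, 0.0013, 0.015, 0, 0, 0, 0, 0.0025, 0.0013, 0.0188, 0, 0, 0, 0, 0.0025, 0.0013, 0.0225, 0, 0, 0, 0, 0.0025, 0.0013, 0.025, 0, 0, 0, 0, 0.0025, 0.0013, 0.0275, 0, 0, 0, 0, 0.0025, 0.0013, 0.03, 0, 0, 0, 0, 0.0025, 0.0013, 0.0325, 0, 0, 0, 0, 0.0025, 0.0013, 0.035, 0, 0, 0, 0, 0.0025, 0.0013, 0.0375, 0, 0, 0, 0, 0.0025, 0.0013, 0.0375, 0, 0, 0, 0]

```text
time_s: 7.25
position: [0.5089, -0.088, 0.0912]
tcp_rot: [[-1.0, 0.014, 0.001], [0.014, 1.0, -0.0], [-0.001, -0.0, -1.0]]
force: [-2.2, 0.6, 10.5]
opening: 0.006
grasp_force: 5.3
```

Emit:
nudge_tcp:
  increments: [0, 0, -0.025, 0, 0, 0, 0, 0, 0, -0.075, 0, 0, 0, 0, -0.0625, 0, -0.075, 0, 0, 0, 0, -0.125, 0, -0.075, 0, 0, 0, 0, -0.185, 0, -0.075, 0, 0, 0, 0, -0.185, 0, -0.075, 0, 0, 0, 0, -0.185, 0, -0.0375, 0, 0, 0, 0, -0.185, 0, -0.0375, 0, 0, 0, 0, -0.185, 0, -0.0375, 0, 0, 0, 0]

```text
time_s: 8.15
position: [0.6551, -0.0896, 0.1191]
tcp_rot: [[-1.0, 0.014, -0.003], [0.014, 1.0, 0.001], [0.003, 0.001, -1.0]]
force: [1.1, -0.2, 0.2]
opening: 0.002
grasp_force: 0.0
```

```bash
python3 go.py
```

```text
left [0.5846 0.0098 0.115 ] [0.0718 0.0984 0.0045]
right [ 0.5819 -0.1891  0.115 ] [ 0.0718 -0.1006  0.0042]
front [ 0.5088 -0.0886  0.115 ] [ 0.1463 -0.0011  0.0046]
back [ 0.6577 -0.0907  0.115 ] [-0.0027 -0.0011  0.0041]
rotvec tool [ 0.06 -0.18  0.  ] 8.15 [ 0.6551 -0.0896  0.1191] [ 1.07 -0.19  0.24]
```

Converted, 0.03 m / 0.8 = 0.0375, 0.028 m / 0.8 = 0.035.

Emit:
nudge_tcp:
  increments: [-0.0025, -0.0013, 0.015, 0, 0, 0, 0, -0.0025, -0.0013, 0.0188, 0, 0, 0, 0, -0.0025, -0.0013, 0.0225, 0, 0, 0, 0, -0.0025, -0.0013, 0.025, 0, 0, 0, 0, -0.0025, -0.0013, 0.0275, 0, 0, 0, 0, -0.0025, -0.0013, 0.03, 0, 0, 0, 0, -0.0025, -0.0013, 0.0325, 0, 0, 0, 0, -0.0025, -0.0013, 0.035, 0, 0, 0, 0, -0.0025, -0.0013, 0.0375, 0, 0, 0, 0, -0.0025, -0.0013, 0.0375, 0, 0, 0, 0]

```text
time_s: 9.15
position: [0.6589, -0.0911, 0.0913]
tcp_rot: [[-1.0, 0.014, 0.001], [0.014, 1.0, -0.0], [-0.001, -0.0, -1.0]]
force: [-1.5, 0.5, 7.5]
opening: 0.01
grasp_force: 3.8
```

Emit:
nudge_tcp:
  increments: [0, 0, -0.025, 0, 0, 0, 0, 0, 0, -0.075, 0, 0, 0, 0, 0, 0, -0.1375, 0, 0, 0, 0, 0, 0.0625, -0.1375, 0, 0, 0, 0, 0, 0.125, -0.1375, 0, 0, 0, 0, 0, 0.1875, -0.1375, 0, 0, 0, 0, 0, 0.25, -0.1375, 0, 0, 0, 0, 0, 0.3125, -0.1375, 0, 0, 0, 0, 0, 0.375, -0.1375, 0, 0, 0, 0, 0, 0.375, -0.1375, 0, 0, 0, 0, 0, 0.375, -0.1375, 0, 0, 0, 0, 0, 0.375, -0.1375, 0, 0, 0, 0]

```text
time_s: 10.35
position: [0.6624, 0.2079, 0.1995]
tcp_rot: [[-1.0, 0.014, -0.001], [0.014, 1.0, -0.001], [0.001, -0.001, -1.0]]
force: [-0.2, -0.1, 0.2]
opening: 0.003
grasp_force: 0.0
```

Run:
```python
from rig import capture
import cv2,numpy as np
f=lambda i,s:cv2.resize(i,s,interpolation=cv2.INTER_CUBIC)
a=capture("top")["color"][140:250,275:395,::-1];b=capture("side")["color"][140:240,205:335,::-1]
cv2.imwrite("pics/end.png",np.hstack([f(a,(400,367)),f(b,(400,367))]))
```

```text
(no output)
```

View pics/end.png

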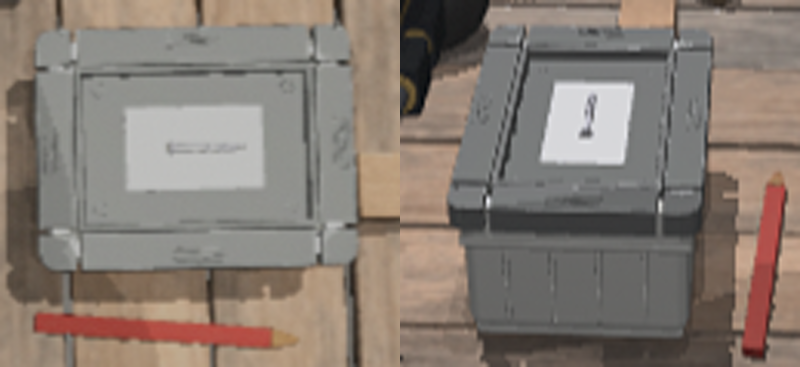

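All four sections lie flush with the corners: ridges at (195,40), (50,150), (340,145) and (200,255) in the top half. The tub and the pencil have not moved, and the arm is clear.

```bash
python3 -c "from rig import bot;print(bot.hand_in())"
```

```text
the job is handed in; nothing more can be done
None
```

I pressed all four sides of the lid's rim down until they lay flush, with no visible movement of the tub or pencil in the final pictures, and handed the job in at about 10.5 s; the hand-in returned no verdict.

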